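Tip one wheel nut out of the tube

ROBOT

A 7-joint arm with a two-finger parallel gripper is mounted at the origin on the work surface. World frame = base frame: x ahead of the robot, y to its left, z up, the work surface at z = 0. Lengths are in m, angles in rad, forces in N, time in s.
With the tool pointing down it reaches from about 0.35 to 0.9 m from the base axis. Payload 7.2 kg.
Tool frame: the origin (TCP) lies between the finger pads; the fingertips stand 11 mm ahead of it and the grasp point (between the pads) lies 8 mm behind it (robot.finger_overhang is the distance from the TCP to the fingertips, in m); z points along the fingers, y is the line along which they close (so a half turn about z gives the same grasp; the last joint's range is limited). The gripper opens to 88 mm and grips with 3 to 60 N. Pads are 20 mm wide; open, the fingers measure 115 mm over their backs; the gripper's body (75 mm by 178 mm) begins 61 mm behind the grasp point.
Start: joints at [1.075, 0.411, -0.013, 1.596, 0.006, 1.134, -0.082], TCP at [0.259, -0.569, 0.234] pointing down, gripper open.
Joint ranges: [-2.95, 2.95], [-0.29, 1.99], [-1.47, 1.44], [0.14, 2.54], [-1.03, 4.17], [0.13, 1.85], [-2.86, 2.86]. Speed limits (rad/s): [2.39, 2.39, 3.01, 3.01, 3.14, 3.14, 3.14].

INTERFACE

Orientations are given as [roll, pitch, yaw] about the fixed x, y, z axes, in that order (R = Rz(yaw) Ry(pitch) Rx(roll)).
In Python, from bench import robot gives the robot as it stands.
- The arm moves only by the tool play_rows, never from a script. Its argument "motion" is a list of rows, each an object with "delta_pos": the shift along the tool's x, y, z in mm, a list of three; "turn": the turn about the tool's z in degrees. A call has 1 to 10 rows; each row is the pose to reach, as a shift and turn from the pose commanded when the call began, along the tool's axes at that moment; what a row does not reach only later rows make up. A row lasts 1/12 s, in which the tool goes at most 41.7 mm and 7.16 degrees, less where a joint would pass 70% of its speed; a pose out of reach is approached as far as the arm can. A call with a gripper value outside its range is refused whole. "gripper" is the closure, from 0 (fully open) to 1 (shut), set as the call begins (left out, the last holds). The fingers move at their own pace and stop on an object; "squeeze" is the grip in N (left out, the last holds). Time passes only in rows, so rows that repeat a pose let the fingers close. It gives the time, the measured TCP pose, the force, the opening and the grip force at its end, in the units of the state.
- robot.observe(): the state, without advancing time (a new reading comes with each control period).
- robot.camera(name): name is "side" or "top" or "wrist"; returns a dict with "color" (384x512x3 uint8, red, green, blue), "mtx" (3x3 intrinsics, pixels), "R" (3x3) and "t" (3): a world point X has camera coordinates R X + t. Camera axes: x right, y down, z forward; pixel columns grow to the right and rows downward; lengths in m; the calibration is good to about 2 mm. A picture is of the moment at which its call begins. There is no depth.
- robot.finish_job(): hands the job in; it is judged then, once.
The state is a dict: "t": time; "joints": joint angles; "dq": joint speeds; "effort": joint torques, N m; "tcp_pos": TCP position; "tcp_rot": TCP orientation; "ft_force": force on the tool from outside, world axes, zero at the start; "ft_torque": the same for the moment, N m; "gripper_width": finger opening in m; "gripper_force": force on a finger pad.
Only numpy, scipy, OpenCV 4.12 (cv2) and the standard library are available. Lean on these libraries where they do the work, as an engineer would, in place of code of your own. Each camera call takes 0.05 s, during which the arm holds its last target. There are 200 camera calls.

TASK

At the parts stall a customer wants a single wheel nut: take the clear tube of three brass-coloured nuts off its sloping blue stand, hold its mouth low over the red tray and tip it until just the first nut slides out and drops gently into the tray, keeping the other two inside. Then lay the tube, with those two nuts in it, back on the stand as it was, mouth upward, and let go, leaving the other goods on the table where they are.

Things in the scene. Friction and masses are not known exactly. Their poses are not given: they have to be found in the camera images.
- tube_mid (a point): Middle of the loose clear square tube, on its centre line: 30 x 30 mm outside, 23 x 23 mm inside, 126 mm long, about 0.07 kg empty. +x runs to the open mouth (black edge); the other end has a black cap, its floor 4 mm thick. z is square to the top face. On the stand it slopes 25 degrees, mouth up, side faces upright; the middle 75 mm of its sides is free for fingers.
- tube_mouth (a point): Centre of the tube's open mouth, 63 mm from the tube's middle along +x. The nuts begin to slide when the mouth is tipped some 13 to 20 degrees below level (friction 0.24 to 0.36, unknown beforehand); all three slide together, and stop again when the mouth is raised a few degrees.
- nut1_mid (a point): Centre of the nut nearest the mouth: brass-coloured long hexagon nut, 19 mm across flats, 36 mm long along its x, dark end edges, 0.04 to 0.08 kg. At the start its front face is 14 mm inside the mouth. It topples out when its middle passes the rim.
- nut2_mid (a point): Centre of the second nut, the same, end to end behind the first.
- nut3_mid (a point): Centre of the third nut, the same, against the closed end at the start.
- stand_seat (a point): Where the tube's middle lies when home on the fixed blue stand, 78 mm above the table. +x points up the 25 degree slope to the mouth side, z square to it. Two saddles 12 mm long, 46 mm either way along x, carry the tube's underside between flared cheeks (33 mm apart below, 45 mm at the top, level with the centre line); a stop plate behind the closed end. Base plate 170 x 70 x 8 mm.
- red_tray_floor (a point): Centre of the inner floor of the customer's red tray (fixed): 135 (x) by 125 (y) mm outside, walls 4 mm thick, rim 24 mm above the table, this floor 4 mm above it. A grey tray of the same size with washers is not the customer's; the two may change places.
- piston: Aluminium piston standing, 76 mm wide, 60 mm high; origin under its middle. Leave alone.
- oil_filter: White can, 76 mm wide, 95 mm high; origin under its middle. Leave alone.
- bearing: Steel ring 72 mm wide, 18 mm high, lying flat. Leave alone.
- bearing_b: Dark ring 60 mm wide, 16 mm high, lying flat. Leave alone.
- jar: Amber jar, 64 mm wide, 80 mm high. Leave alone.
- plug_box: Yellow box 90 x 30 x 30 mm. Leave alone.
- wrench: Steel wrench 170 mm long lying flat between stand and trays. Leave alone.
Not all that is in view belongs to the job. Several things look just like the part that bears stand_seat: the one meant starts farthest to the robot's left. What is shaped like the part that bears tube_mid but purple is not meant.

How it is judged:
By the outcome, as a careful person would: the job done as asked, in the order asked, and still so for the second after the job is handed in, with the robot touching nothing.
It also fails if it takes over 64 s, if anything falls off the work surface, if the arm or the gripper's body presses on something with over 40 N, if the wrist force passes 120 N, or if a joint passes its speed limit or range.

## Working session

There is one attempt and no reset: what is moved stays moved. The work goes in short steps, Python scripts to look and compute and a tool call to move; the robot and the scene stay as the last step left them, time stands still between calls to the robot, and variables do not carry over. Pictures are saved under pics/ and viewed, at most 10 in all, crops included, and the job is handed in when it is done.

Besides the shell and the picture viewer there is one more tool, called as a command line: name --argument value ..., lists and objects as JSON in quotes. play_rows: Moves the arm, as the interface text tells. Its arguments: {"type":"object","properties":{"motion":{"type":"array"},"gripper":{"type":"number"},"squeeze":{"type":"number"}},"required":["motion"]}

```bash
mkdir -p pics; ls; python3 - <<'E'
from bench import robot
import cv2,numpy as np,pickle
d={}
for n in("side","top"):
    c=robot.camera(n);d[n]=c
    print(n,c["mtx"].tolist(),np.round(c["R"],4).tolist(),c["t"])
pickle.dump(d,open("c0.pkl","wb"))
im=np.hstack([d["side"]["color"],d["top"]["color"]])[:,:,::-1]
cv2.imwrite("pics/a.png",cv2.resize(d["side"]["color"][:,:,::-1],(800,600),interpolation=cv2.INTER_CUBIC));cv2.imwrite("pics/b.png",cv2.resize(d["top"]["color"][:,:,::-1],(800,600),interpolation=cv2.INTER_CUBIC))
print(robot.observe())
E
```

```text
pics
side [[364.0705210358004, 0.0, 257.7556955841453], [0.0, 364.0705210358004, 192.23453956358753], [0.0, 0.0, 1.0]] [[-0.9895, -0.1423, 0.0263], [-0.0906, 0.4675, -0.8793], [0.1128, -0.8724, -0.4755]] [0.51333615 0.12883321 0.92104254]
top [[359.9001693812488, 0.0, 259.312377415557], [0.0, 359.9001693812488, 198.57009641424972], [0.0, 0.0, 1.0]] [[0.0207, -0.9995, -0.0226], [-0.9961, -0.0187, -0.0867], [0.0863, 0.0243, -0.996]] [0.0309788  0.49903972 0.93608788]
{'t': 0.1, 'joints': array([ 1.07478498,  0.41183669, -0.01270322,  1.59695669,  0.00561756,
        1.13429843, -0.08218531]), 'dq': array([ 8.97861466e-05, -7.27150855e-04, -3.21186646e-03, -2.08948243e-03,
       -5.65464996e-04,  1.45235900e-03, -5.95658075e-04]), 'effort': array([ 4.78037924e-03, -5.89099681e+01,  6.44268282e-01, -2.91710937e+01,
       -5.37633186e-02,  1.45688033e-02,  7.13879695e-05]), 'tcp_pos': array([ 0.25907343, -0.56829153,  0.23288426]), 'tcp_rot': array([-3.14013430e+00,  1.22597605e-04,  4.27849684e-01]), 'ft_force': array([ 0.04142914, -0.70725413,  0.6283825 ]), 'ft_torque': array([0.01090226, 0.02186752, 0.00759429]), 'gripper_force': 0.0, 'gripper_width': 0.08796687036501004}
```

View pics/a.png

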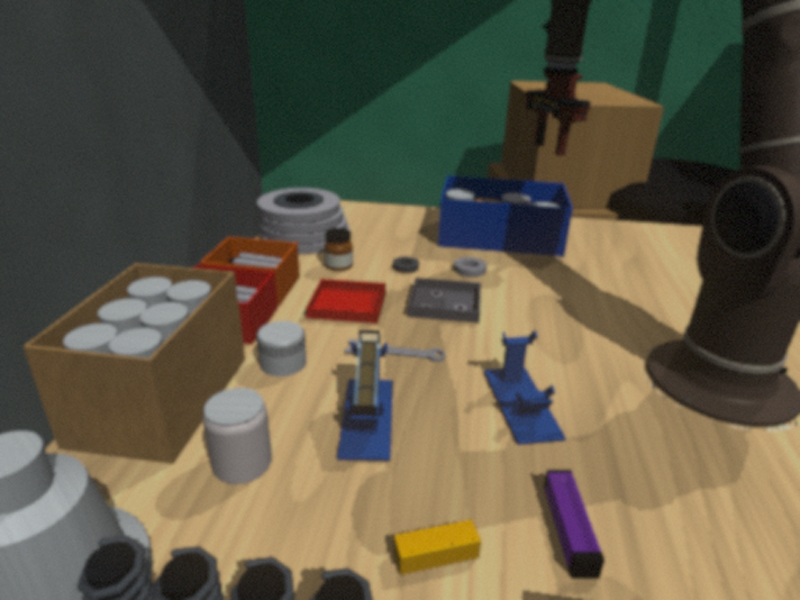

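View pics/b.png

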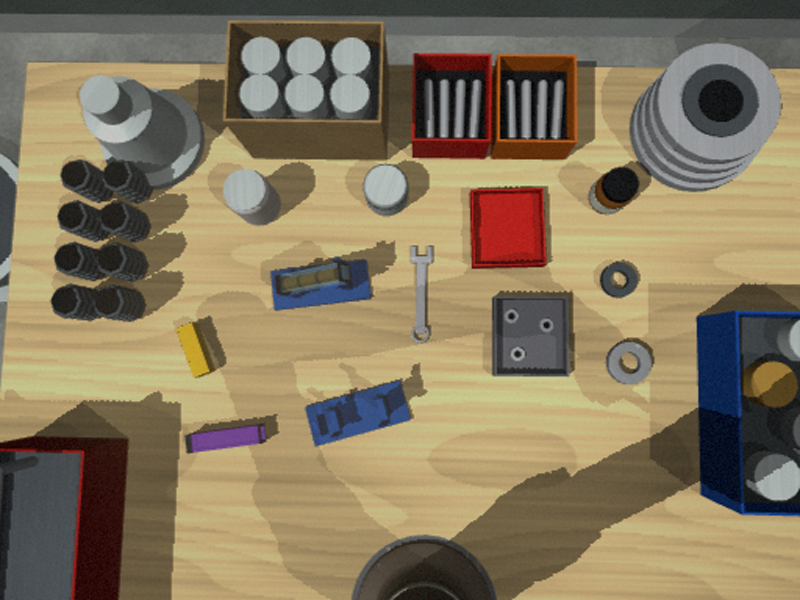

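Side view: the tube with three nuts sits on the stand at about (367,375), its mouth away from the camera. The red tray is at (347,300). Top view: tube at (312,278) with the mouth to the right, red tray at (508,228), empty look-alike stand at (358,412), wrench at (421,293).

```bash
python3 - <<'E'
import cv2,pickle,numpy as np
d=pickle.load(open("c0.pkl","rb"))
t=d["top"]["color"][155:205,165:245,::-1];s=d["side"]["color"][205:300,210:260,::-1]
a=cv2.resize(t,None,fx=6,fy=6,interpolation=cv2.INTER_CUBIC);b=cv2.resize(s,None,fx=6,fy=6,interpolation=cv2.INTER_CUBIC)
o=np.zeros((575,790,3),np.uint8);o[:300,:480]=a;o[:570,485:785]=b
cv2.imwrite("pics/c.png",o)
def ray(c,u,v,z):
    k=np.linalg.inv(c["mtx"])@[u,v,1];D=c["R"].T@k;C=-c["R"].T@c["t"];return C+D*(z-C[2])/D[2]
for n,z in(("top",.024),("side",.024)):
    h=cv2.cvtColor(d[n]["color"],cv2.COLOR_RGB2HSV)
    m=((h[...,0]<6)|(h[...,0]>174))&(h[...,1]>180)&(h[...,2]>60)
    k,l,st,ce=cv2.connectedComponentsWithStats(m.astype(np.uint8))
    for i in range(1,k):
        if st[i,4]>300:
            p=cv2.minAreaRect(np.argwhere(l==i)[:,::-1].astype(np.float32))
            print(n,st[i],[np.round(ray(d[n],*q,z),3)[:2].tolist() for q in cv2.boxPoints(p)])
    m=(h[...,0]>100)&(h[...,0]<128)&(h[...,1]>120)&(h[...,2]>50)
    k,l,st,ce=cv2.connectedComponentsWithStats(m.astype(np.uint8))
    for i in range(1,k):
        if st[i,4]>300:
            p=cv2.minAreaRect(np.argwhere(l==i)[:,::-1].astype(np.float32))
            print("blue",n,st[i],[np.round(ray(d[n],*q,.008),3)[:2].tolist() for q in cv2.boxPoints(p)])
# other heights
for nm,u,v,z in(("piston top",385,190,.06),("filter",246,190,.095),("redbox front near corner L",414,157,0.07),("redbox R",490,157,.07),("jar",617,187,.08),("wrench top",421,247,.005)):
    print(nm,np.round(ray(d["top"],u/1.5625,v/1.5625,z),3))
E
```

```text
top [ 264   35   51   66 1270] [[0.952, 0.037], [0.953, -0.101], [0.769, -0.102], [0.768, 0.034]]
top [ 301  120   48   52 2357] [[0.711, -0.066], [0.716, -0.192], [0.579, -0.195], [0.574, -0.071]]
blue top [174 173  63  25 590] [[0.563, 0.279], [0.585, 0.113], [0.519, 0.104], [0.498, 0.269]]
blue top [ 446  199   66  131 2233] [[0.508, -0.457], [0.511, -0.628], [0.174, -0.615], [0.17, -0.449]]
blue top [196 244  60  41 943] [[0.331, 0.21], [0.379, 0.051], [0.314, 0.031], [0.266, 0.189]]
side [127 169  50  50 748] [[0.982, -0.198], [0.945, -0.384], [0.722, -0.047], [0.771, 0.068]]
side [ 197  180   49   26 1003] [[0.698, -0.037], [0.735, -0.182], [0.585, -0.184], [0.566, -0.041]]
blue side [ 281  112   47   47 1327] [[0.503, -0.459], [0.537, -1.064], [0.302, -1.043], [0.333, -0.454]]
blue side [332 116  33  47 405] [[0.297, -0.982], [0.166, -1.262], [0.119, -0.597], [0.219, -0.446]]
blue side [312 236  39  22 436] [[0.373, 0.133], [0.374, 0.048], [0.279, 0.031], [0.285, 0.117]]
blue side [217 244  33  50 790] [[0.562, 0.28], [0.597, 0.118], [0.522, 0.11], [0.5, 0.273]]
blue side [322 260  38  23 518] [[0.35, 0.14], [0.265, 0.125], [0.273, 0.2], [0.351, 0.214]]
piston top [0.696 0.078 0.06 ]
filter [0.682 0.3   0.095]
redbox front near corner L [0.749 0.03  0.07 ]
redbox R [ 0.751 -0.095  0.07 ]
jar [ 0.7   -0.299  0.08 ]
wrench top [0.611 0.016 0.005]
```

View pics/c.png

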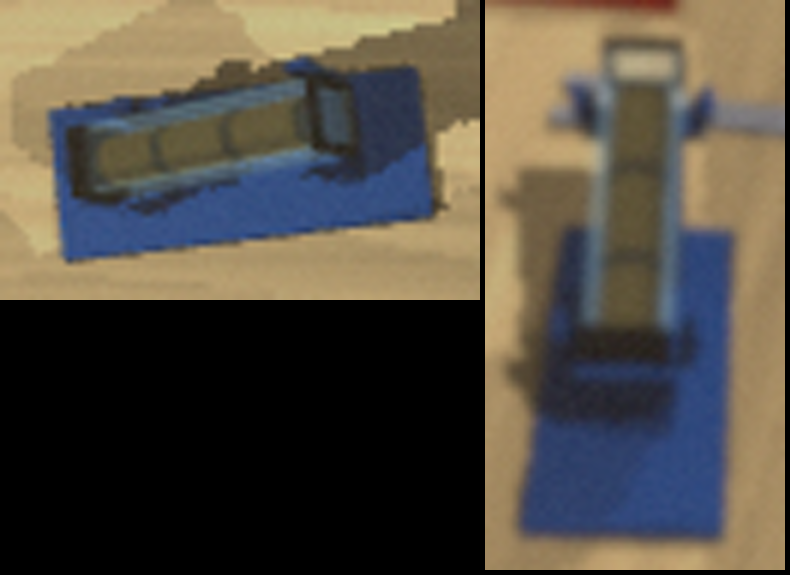

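The close crops show the tube's mouth edge at crop (315,115) and the cap's outer edge at (75,164). In the side crop the mouth's top edge is near (643,42).

```bash
cat > h.py <<'E'
import numpy as np
def ray(c,u,v,z):
    k=np.linalg.inv(c["mtx"])@[u,v,1];D=c["R"].T@k;C=-c["R"].T@c["t"];return C+D*(z-C[2])/D[2]
def proj(c,X):
    p=c["mtx"]@(c["R"]@np.array(X)+c["t"]);return p[:2]/p[2]
def mv(tcp,yaw,goal):
    """world goal -> tool-frame mm for a tool pointing down (x=[c,s], y=[s,-c], z down)"""
    d=(np.array(goal)-tcp)*1000;c,s=np.cos(yaw),np.sin(yaw)
    return np.round([c*d[0]+s*d[1],s*d[0]-c*d[1],-d[2]],1)
E
python3 - <<'E'
import pickle,numpy as np
from h import *
d=pickle.load(open("c0.pkl","rb"));T=d["top"];S=d["side"]
m=ray(T,165+315/6,155+115/6,.118);c=ray(T,165+75/6,155+164/6,.065)
print("top: mouth-top-edge",m,"cap-top-edge",c)
v=(m-c)[:2];L=np.hypot(*v);u=v/L;print("yaw",np.degrees(np.arctan2(v[1],v[0])),"horiz len",L,"expect .114")
mid=(m+c)[:2]/2+u*.015*np.sin(np.radians(25));print("mid",mid)
print("side mouth top edge",ray(S,210+(643-485)/6,205+42/6,.118))
M=[*mid,.078];u3=np.r_[u*np.cos(.4363),np.sin(.4363)];z3=np.r_[-u*np.sin(.4363),np.cos(.4363)]
for n,p in(("mouth top",M+.063*u3+.015*z3),("cap top",M-.063*u3+.015*z3)):
  q=proj(S,p);print(n,(q-[210,205])*6+[485,0], (proj(T,p)-[165,155])*6)
E
```

```text
top: mouth-top-edge [0.54727175 0.1406965  0.118     ] cap-top-edge [0.53247808 0.25056045 0.065     ]
yaw -82.33099929262686 horiz len 0.11085548959847853 expect .114
mid [0.54072089 0.1893459 ]
side mouth top edge [0.54856   0.1455984 0.118    ]
mouth top [649.28379614  32.6156197 ] [319.04381844 114.4378577 ]
cap top [629.43556901 346.36249737] [ 71.14819483 164.45772715]
```

```bash
python3 - <<'E'
from h import *
print(mv(np.array([.2591,-.5683,.2329]),.42785,[.5392,.2035,.150]))
E
```

```text
[ 575.1 -586.    82.9]
```

play_rows --motion '[{"delta_pos": [14, -14, -20], "turn": -4}, {"delta_pos": [41, -41, -20], "turn": -11}, {"delta_pos": [69, -69, -20], "turn": -18}, {"delta_pos": [97, -97, -20], "turn": -25}, {"delta_pos": [125, -125, -20], "turn": -32}, {"delta_pos": [153, -153, -20], "turn": -39}, {"delta_pos": [181, -181, -20], "turn": -46}, {"delta_pos": [209, -209, -20], "turn": -53}, {"delta_pos": [237, -237, -20], "turn": -60}, {"delta_pos": [265, -265, -20], "turn": -67}]' --gripper 0

```text
t: 0.93
tcp_pos: [0.3905, -0.2157, 0.2536]
tcp_rot: [-3.141, 0.0, 1.603]
ft_force: [-0.3, 0.1, -0.3]
gripper_width: 0.0875
gripper_force: 0.0
```

```bash
python3 - <<'E'
from bench import robot
from h import *
o=robot.observe();print(o["t"],o["tcp_pos"],o["tcp_rot"],np.round(o["joints"],2))
print(mv(o["tcp_pos"],o["tcp_rot"][2],[.5392,.2035,.150]),np.degrees(o["tcp_rot"][2])-97.6)
E
```

```text
0.9333 [ 0.39046485 -0.21570845  0.25359911] [-3.14141501e+00  2.54125734e-04  1.60301777e+00] [ 0.78  0.11 -0.41  1.96  0.05  1.08  0.38]
[414.2 162.2 103.6] -5.753847154653883
```

play_rows --motion '[{"delta_pos": [37, 14, 0], "turn": -1}, {"delta_pos": [74, 29, 0], "turn": -2}, {"delta_pos": [111, 43, 0], "turn": -3}, {"delta_pos": [148, 58, 10], "turn": -4}, {"delta_pos": [185, 72, 20], "turn": -5}, {"delta_pos": [222, 87, 30], "turn": -6}, {"delta_pos": [259, 101, 40], "turn": -6}, {"delta_pos": [296, 116, 50], "turn": -6}, {"delta_pos": [333, 130, 60], "turn": -6}, {"delta_pos": [370, 145, 70], "turn": -6}]'

```text
t: 1.77
tcp_pos: [0.5257, 0.1577, 0.1827]
tcp_rot: [-3.141, 0.0, 1.701]
ft_force: [-0.2, 0.3, 0.1]
gripper_width: 0.088
gripper_force: 0.0
```

play_rows --motion '[{"delta_pos": [20, 8, 10], "turn": 0}, {"delta_pos": [40, 16, 20], "turn": 0}, {"delta_pos": [40, 16, 20], "turn": 0}, {"delta_pos": [40, 16, 20], "turn": 0}]'

```text
t: 2.1
tcp_pos: [0.5354, 0.1987, 0.1626]
tcp_rot: [-3.139, -0.0, 1.704]
ft_force: [0.7, -1.0, -0.1]
gripper_width: 0.0882
gripper_force: 0.0
```

```bash
python3 - <<'E'
from bench import robot
from h import *
import cv2
o=robot.observe();print(o["t"],o["tcp_pos"],np.degrees(o["tcp_rot"]),np.round(o["joints"],2))
print(mv(o["tcp_pos"],o["tcp_rot"][2],[.5392,.2035,.069]),np.degrees(o["tcp_rot"][2])-97.6)
w=robot.camera("wrist");cv2.imwrite("pics/d.png",w["color"][:,:,::-1])
u=np.array([.132,-.991]);M=np.array([.541,.190,.078])
u3=np.r_[u*np.cos(.4363),np.sin(.4363)];z3=np.r_[-u*np.sin(.4363),np.cos(.4363)];y3=np.cross(z3,u3)
for a in(-.063,.063):
  for b in(-.015,.015): print(a,b,np.round(proj(w,M+a*u3+b*y3+.015*z3)))
E
```

```text
2.1 [0.53542586 0.19874998 0.16258579] [-1.79866228e+02 -9.62910605e-03  9.76537313e+01] [ 0.03  0.47 -0.63  1.78  0.32  1.   -0.58]
[ 4.2  4.4 93.6] 0.053731346424939375
-0.063 -0.015 [244. 132.]
-0.063 0.015 [280. 132.]
0.063 -0.015 [243. 291.]
0.063 0.015 [282. 291.]
```

View pics/d.png

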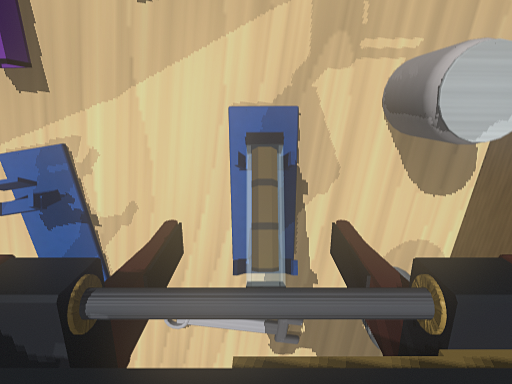

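Wrist view: the tube lies along column 265 (cap at row 135). I had predicted column 262, so the offset is about 2 mm. The fingers straddle it cleanly.

play_rows --motion '[{"delta_pos": [4, 5, 25], "turn": 0}, {"delta_pos": [4, 5.5, 55], "turn": 0}, {"delta_pos": [4, 5.5, 82], "turn": 0}, {"delta_pos": [4, 5.5, 92], "turn": 0}, {"delta_pos": [4, 5.5, 93], "turn": 0}, {"delta_pos": [4, 5.5, 93], "turn": 0}]'

```text
t: 2.65
tcp_pos: [0.5415, 0.2017, 0.0713]
tcp_rot: [-3.142, 0.0, 1.701]
ft_force: [-0.9, -0.0, 0.3]
gripper_width: 0.0883
gripper_force: 0.0
```

play_rows --motion '[{"delta_pos": [0, 0, 0], "turn": 0}, {"delta_pos": [0, 0, 0], "turn": 0}, {"delta_pos": [0, 0, 0], "turn": 0}, {"delta_pos": [0, 0, 0], "turn": 0}, {"delta_pos": [0, 0, 0], "turn": 0}, {"delta_pos": [0, 0, 0], "turn": 0}, {"delta_pos": [0, 0, 0], "turn": 0}, {"delta_pos": [0, 0, 0], "turn": 0}]' --gripper 1 --squeeze 20

```text
t: 3.32
tcp_pos: [0.5412, 0.2025, 0.0706]
tcp_rot: [-3.142, 0.0, 1.702]
ft_force: [0.9, 0.4, -0.2]
gripper_width: 0.038
gripper_force: 0.0
```

play_rows --motion '[{"delta_pos": [0, 0, 0], "turn": 0}, {"delta_pos": [0, 0, 0], "turn": 0}, {"delta_pos": [0, 0, 0], "turn": 0}, {"delta_pos": [0, 0, 0], "turn": 0}]'

```text
t: 3.65
tcp_pos: [0.5412, 0.2025, 0.0706]
tcp_rot: [-3.142, -0.0, 1.702]
ft_force: [0.6, -0.1, 0.3]
gripper_width: 0.0302
gripper_force: 20.0
```

```bash
python3 - <<'E'
from bench import robot
o=robot.observe();print(o["t"],o["tcp_pos"],o["gripper_width"],o["gripper_force"],o["ft_force"],o["ft_torque"])
E
```

```text
3.65 [0.54121953 0.20253861 0.07060895] 0.03019694019449886 19.99991511929693 [ 0.57372821 -0.08317845  0.26681486] [-0.04177465 -0.14182263  0.08789204]
```

play_rows --motion '[{"delta_pos": [0, 0, -10], "turn": 0}, {"delta_pos": [0, 0, -25], "turn": 0}, {"delta_pos": [0, 0, -45], "turn": 0}, {"delta_pos": [0, 0, -65], "turn": 0}, {"delta_pos": [-10, 0, -75], "turn": 0}, {"delta_pos": [-30, 4, -80], "turn": 1}, {"delta_pos": [-55, 8, -80], "turn": 2}, {"delta_pos": [-80, 12, -80], "turn": 3}, {"delta_pos": [-105, 16, -80], "turn": 4}, {"delta_pos": [-130, 20, -80], "turn": 5}]' --squeeze 15

```text
t: 4.48
tcp_pos: [0.5779, 0.075, 0.1511]
tcp_rot: [-3.141, 0.0, 1.614]
ft_force: [1.0, 0.1, -2.4]
gripper_width: 0.0299
gripper_force: 15.0
```

```bash
python3 - <<'E'
from bench import robot
from h import *
import cv2
o=robot.observe();print(o["t"],o["tcp_pos"],np.degrees(o["tcp_rot"]),o["gripper_width"],o["ft_force"])
print(mv(o["tcp_pos"],o["tcp_rot"][2],[.625,-.100,.10]))
a=robot.camera("side")["color"][130:330,130:330,::-1];cv2.imwrite("pics/e.png",cv2.resize(a,(600,600),interpolation=cv2.INTER_CUBIC))
E
```

```text
4.4833 [0.57791694 0.07502702 0.15111896] [-1.79981257e+02  4.75990497e-03  9.24754559e+01] 0.029923889950697422 [ 0.97708774  0.10412019 -2.41630883]
[-176.9   39.5   51.1]
```

View pics/e.png

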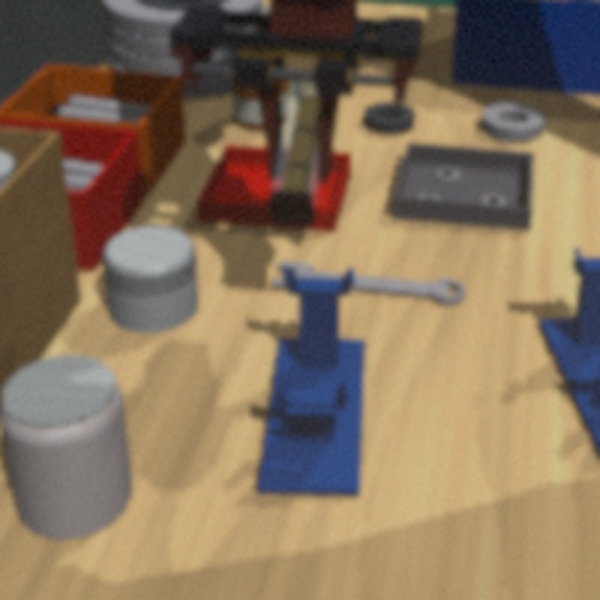

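Side view: the tube is held at about (295,150) in the crop, still mouth up. The stand is empty and undisturbed.

play_rows --motion '[{"delta_pos": [-22, 5, 5], "turn": 0.5}, {"delta_pos": [-47, 10, 10], "turn": 1}, {"delta_pos": [-74, 16, 16], "turn": 1.5}, {"delta_pos": [-101, 22, 24], "turn": 2}, {"delta_pos": [-128, 29, 34], "turn": 2.5}, {"delta_pos": [-152, 35, 44], "turn": 2.5}, {"delta_pos": [-170, 39, 50], "turn": 2.5}, {"delta_pos": [-177, 39, 50], "turn": 2.5}, {"delta_pos": [-177, 39, 50], "turn": 2.5}, {"delta_pos": [-177, 39, 50], "turn": 2.5}]' --squeeze 12

```text
t: 5.37
tcp_pos: [0.6246, -0.0977, 0.1012]
tcp_rot: [3.141, -0.001, 1.571]
ft_force: [0.5, 0.7, -2.6]
gripper_width: 0.0299
gripper_force: 12.0
```

```bash
python3 - <<'E'
from bench import robot
from h import *
import cv2
o=robot.observe();print(o["t"],o["tcp_pos"],np.degrees(o["tcp_rot"]),o["gripper_width"],o["ft_force"],np.round(o["joints"],2))
S=robot.camera("side");T=robot.camera("top");W=robot.camera("wrist")
for c in(S,):
    for p in([.574,-.068,.024],[.714,-.068,.024],[.714,-.194,.024],[.574,-.194,.024]): print(np.round((proj(c,p)-[180,120])*5))
    a=c["color"][120:220,180:260,::-1]
o=np.zeros((600,800,3),np.uint8);o[:500,:400]=cv2.resize(a,(400,500),interpolation=cv2.INTER_CUBIC)
o[:384,400:]=cv2.resize(W["color"][:,56:456,::-1],(400,384));b=T["color"][110:180,285:365,::-1];o[384:594,400:640]=cv2.resize(b,(240,210))
cv2.imwrite("pics/f.png",o)
E
```

```text
5.3667 [ 0.62461181 -0.0976907   0.10116886] [ 1.79994335e+02 -5.74994416e-02  9.00268979e+01] 0.02986048283191892 [ 0.49152919  0.73038125 -2.61181587] [ 0.43  0.61 -0.5   1.68  0.35  0.94 -0.2 ]
[311. 403.]
[ 72. 381.]
[130. 286.]
[347. 305.]
```

View pics/f.png

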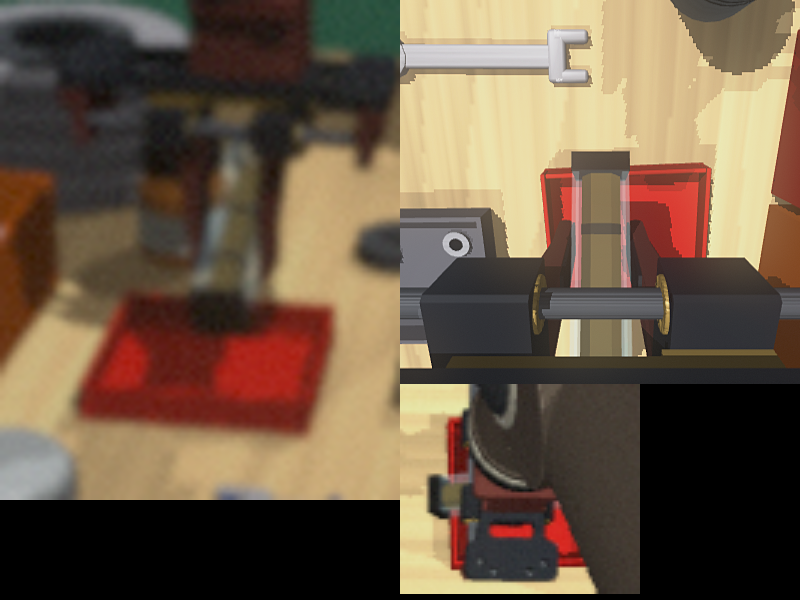

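Over the tray: the tube's cap is at rows 152–171 of the wrist view, just behind the tray's near rim (row 168). Next I press the closed end on the rim so the tube pivots in the pads.

play_rows --motion '[{"delta_pos": [0, 0, 15], "turn": 0}, {"delta_pos": [0, 0, 30], "turn": 0}, {"delta_pos": [0, 0, 38], "turn": 0}, {"delta_pos": [0, 0, 43], "turn": 0}, {"delta_pos": [0, 0, 46], "turn": 0}, {"delta_pos": [0, 0, 49], "turn": 0}, {"delta_pos": [0, 0, 52], "turn": 0}, {"delta_pos": [0, 0, 54], "turn": 0}, {"delta_pos": [0, 0, 54], "turn": 0}]' --squeeze 6

```text
t: 6.27
tcp_pos: [0.6249, -0.0988, 0.0467]
tcp_rot: [3.141, -0.0, 1.571]
ft_force: [1.3, 0.2, -2.4]
gripper_width: 0.0301
gripper_force: 6.0
```

```bash
cat >> h.py <<'E'
def cap_rows(w,tcp,sg=.015,dz=.001):
    """wrist-image rows of cap's rear top / front-of-cap top edges against pitch (mouth down +), tube heading -y"""
    r=[]
    for th in range(-28,31,2):
        a=np.radians(th);u=np.array([0,-np.cos(a),-np.sin(a)]);n=np.array([0,-np.sin(a),np.cos(a)])
        M=np.array(tcp)+[0,0,dz]+sg*u
        r.append((th,proj(w,M-.063*u+.015*n)[1],proj(w,M-.063*u-.015*n)[1]))
    return np.array(r)
def dark(w,c0=235,c1=275):
    g=w["color"][90:270,c0:c1].mean((1,2));i=np.where(g<60)[0]+90
    return i[:1],np.where(np.diff(g)<-15)[0]+90,np.where(np.diff(g)>15)[0]+90
E
python3 - <<'E'
from bench import robot
from h import *
import cv2
o=robot.observe();print(o["t"],o["tcp_pos"],o["gripper_width"],o["ft_force"])
W=robot.camera("wrist");print(np.round(cap_rows(W,o["tcp_pos"])[::2]).astype(int).tolist(),dark(W))
S=robot.camera("side")
o=np.zeros((500,800,3),np.uint8);o[:500,:400]=cv2.resize(S["color"][120:220,180:260,::-1],(400,500),interpolation=cv2.INTER_CUBIC)
o[:384,400:]=W["color"][:,56:456,::-1]
cv2.imwrite("pics/g.png",o)
E
```

```text
6.2667 [ 0.62492726 -0.09883497  0.04670379] 0.030130659259720173 [ 1.25405665  0.22964673 -2.4040988 ]
[[-28, 154, 170], [-24, 154, 167], [-20, 155, 164], [-16, 156, 162], [-12, 158, 160], [-8, 160, 158], [-4, 162, 157], [0, 166, 155], [4, 170, 155], [8, 174, 154], [12, 179, 155], [16, 185, 155], [20, 192, 156], [24, 198, 158], [28, 206, 160]] (array([], dtype=int64), array([149, 150, 151]), array([171]))
```

View pics/g.png

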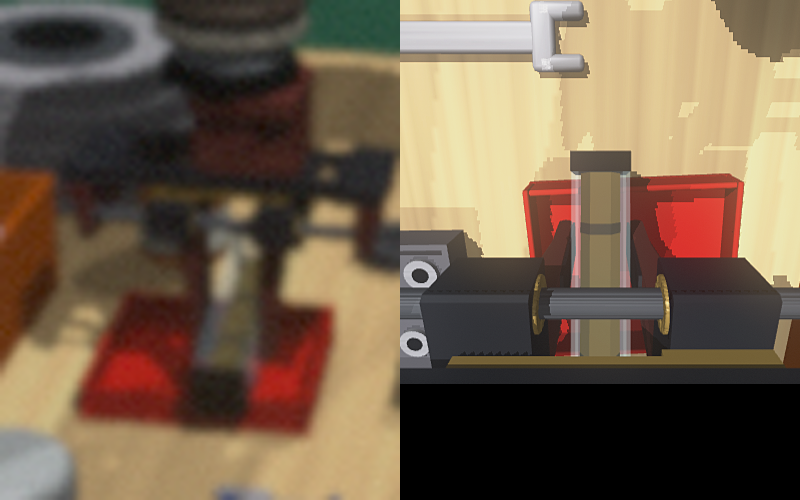

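The tube is pivoting: the cap band grew from 57 to 60 px wide at columns 570–630, which means the cap rose relative to the gripper. I keep pressing.

play_rows --motion '[{"delta_pos": [0, 0, 3], "turn": 0}, {"delta_pos": [0, 0, 6], "turn": 0}, {"delta_pos": [0, 0, 9], "turn": 0}, {"delta_pos": [0, 0, 12], "turn": 0}, {"delta_pos": [0, 0, 13.5], "turn": 0}, {"delta_pos": [0, 0, 13.5], "turn": 0}]'

```text
t: 6.87
tcp_pos: [0.6247, -0.0991, 0.033]
tcp_rot: [-3.141, 0.0, 1.571]
ft_force: [-0.5, -1.6, 0.2]
gripper_width: 0.0302
gripper_force: 6.0
```

```bash
cat >> h.py <<'E'
def capwidth(w,r=None):
    import cv2
    g=w["color"].max(2).astype(int);m=(g<75).astype(np.uint8);m[252:]=0;m[:90]=0
    k,l,st,ce=cv2.connectedComponentsWithStats(m)
    return [s.tolist() for s in st[1:] if s[4]>300 and 180<s[0]+s[2]/2<340]
E
python3 - <<'E'
from bench import robot
from h import *
import cv2
o=robot.observe();print(o["t"],o["tcp_pos"],o["gripper_width"],o["ft_force"])
W=robot.camera("wrist");S=robot.camera("side");print(capwidth(W))
for th in(0,-15,-25,5,10,15):
    a=np.radians(th);u=np.array([0,-np.cos(a),-np.sin(a)]);n=np.array([0,-np.sin(a),np.cos(a)]);M=o["tcp_pos"]+[0,0,.001]+.015*u
    q=[proj(W,M-.063*u+.015*n+[sx,0,0]) for sx in(-.015,.015)];print(th,abs(q[0][0]-q[1][0]),q[0][1],"side mouth/cap top",proj(S,M+.063*u+.015*n),proj(S,M-.063*u+.015*n))
im=np.zeros((500,800,3),np.uint8);im[:500,:400]=cv2.resize(S["color"][120:220,180:260,::-1],(400,500),interpolation=cv2.INTER_CUBIC)
im[:384,400:]=W["color"][:,56:456,::-1]
cv2.imwrite("pics/h.png",im)
E
```

```text
6.8667 [ 0.62470577 -0.09912989  0.03300296] 0.030240857387013716 [-0.46556586 -1.57881212  0.15152529]
[[222, 160, 70, 35, 1717]]
0 64.82975539698097 165.79458816280285 side mouth/cap top [232.36759041 174.82212337] [223.16657312 194.10777962]
-15 59.70815643972384 156.4529872705057 side mouth/cap top [231.88678058 169.90360437] [223.07268898 198.54752153]
-25 56.48895279957355 154.54508125064703 side mouth/cap top [231.37496545 167.29491849] [223.1643826  201.19635667]
5 66.549195991961 170.80581012985772 side mouth/cap top [232.44902546 176.68092723] [223.25930173 192.55332127]
10 68.23894199493412 176.8011013353303 side mouth/cap top [232.49073292 178.62820245] [223.38174966 190.98379864]
15 69.87347785374925 183.7746882812918 side mouth/cap top [232.49283529 180.65096525] [223.53287232 189.41290861]
```

View pics/h.png

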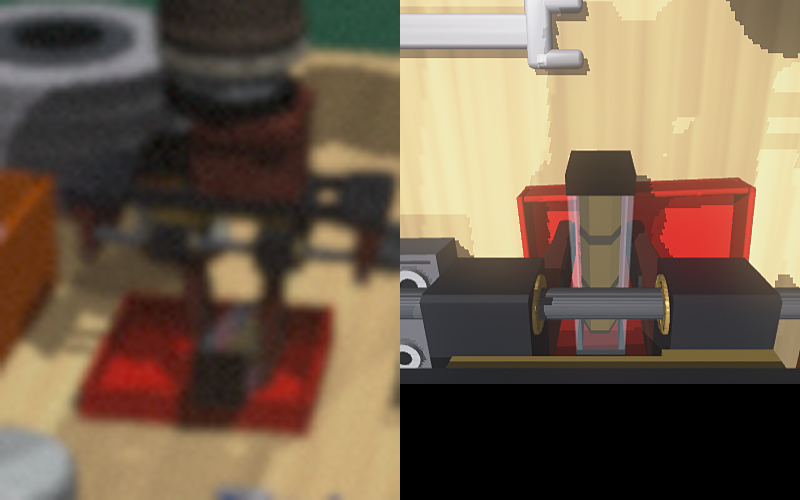

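The wrist view now shows the cap top at (570–632, 151–195), about 10° mouth-down. The nuts are still inside, with one seam at row 240 and the first nut's front near row 330. Next I grip firmly, lift slightly and back the mouth to mid-tray.

play_rows --motion '[{"delta_pos": [0, 0, 0], "turn": 0}, {"delta_pos": [0, 0, 0], "turn": 0}, {"delta_pos": [0, 0, -4], "turn": 0}, {"delta_pos": [0, 0, -9], "turn": 0}, {"delta_pos": [2, 0, -12], "turn": 0}, {"delta_pos": [5, 0, -13], "turn": 0}, {"delta_pos": [9, 0, -13], "turn": 0}, {"delta_pos": [12, 0, -13], "turn": 0}, {"delta_pos": [14, 0, -13], "turn": 0}, {"delta_pos": [15, 0, -13], "turn": 0}]' --squeeze 30

```text
t: 7.8
tcp_pos: [0.6246, -0.0831, 0.046]
tcp_rot: [-3.141, -0.0, 1.572]
ft_force: [-0.3, 0.2, -3.1]
gripper_width: 0.0298
gripper_force: 30.0
```

```bash
cat >> h.py <<'E'
def look(robot):
    o=robot.observe();W=robot.camera("wrist");im=W["color"].astype(int)
    print(round(o["t"],2),np.round(o["tcp_pos"],4),"F",np.round(o["ft_force"],1),"w",round(o["gripper_width"],4),"cap",capwidth(W))
    g=im[:,252:266].mean(1)
    for r in list(range(188,292,4))+list(range(320,368,3)): print(r,g[r].astype(int).tolist(),end="; ")
    # predicted rows of the tube floor-level nut top line at stations along tube for th=10
    a=np.radians(10);u=np.array([0,-np.cos(a),-np.sin(a)]);n=np.array([0,-np.sin(a),np.cos(a)]);M=o["tcp_pos"]+[0,0,.001]+.015*u
    print("\nstation(mm):row",[(s,int(proj(W,M+u*s/1000+n*.007)[1])) for s in range(-63,70,9)])
    return o,W
E
python3 - <<'E'
from bench import robot
from h import *
look(robot)
E
```

```text
7.8 [ 0.6246 -0.0831  0.046 ] F [-0.3  0.2 -3.1] w 0.0298 cap [[222, 156, 70, 39, 1461]]
188 [64, 56, 47]; 192 [63, 54, 46]; 196 [123, 110, 79]; 200 [129, 114, 81]; 204 [128, 114, 81]; 208 [128, 114, 81]; 212 [128, 114, 81]; 216 [128, 113, 81]; 220 [127, 113, 81]; 224 [127, 113, 81]; 228 [127, 113, 81]; 232 [127, 113, 81]; 236 [92, 86, 75]; 240 [88, 83, 74]; 244 [87, 82, 74]; 248 [127, 113, 81]; 252 [127, 112, 81]; 256 [126, 112, 80]; 260 [126, 112, 80]; 264 [126, 112, 81]; 268 [126, 112, 80]; 272 [126, 112, 80]; 276 [125, 112, 80]; 280 [125, 112, 80]; 284 [125, 112, 80]; 288 [64, 62, 63]; 320 [125, 112, 82]; 323 [124, 111, 80]; 326 [124, 111, 80]; 329 [127, 113, 80]; 332 [80, 80, 72]; 335 [130, 78, 80]; 338 [120, 76, 78]; 341 [121, 77, 79]; 344 [120, 77, 78]; 347 [122, 77, 78]; 350 [68, 70, 75]; 353 [68, 73, 78]; 356 [107, 88, 50]; 359 [117, 97, 56]; 362 [79, 66, 41]; 365 [64, 53, 35]; 
station(mm):row [(-63, 169), (-54, 187), (-45, 204), (-36, 219), (-27, 234), (-18, 249), (-9, 262), (0, 275), (9, 287), (18, 299), (27, 310), (36, 321), (45, 331), (54, 341), (63, 351)]
```

play_rows --motion '[{"delta_pos": [8, 0, -2], "turn": 0}, {"delta_pos": [26, 0, -2], "turn": 0}, {"delta_pos": [32, 0, -2], "turn": 0}, {"delta_pos": [32, 0, -2], "turn": 0}, {"delta_pos": [32, 0, -2], "turn": 0}]'

```text
t: 8.27
tcp_pos: [0.6248, -0.0515, 0.0482]
tcp_rot: [3.142, 0.0, 1.572]
ft_force: [0.2, -1.2, -2.9]
gripper_width: 0.0298
gripper_force: 30.0
```

```bash
python3 - <<'E'
from bench import robot
from h import *
look(robot)
E
```

```text
8.27 [ 0.6248 -0.0515  0.0482] F [ 0.2 -1.2 -2.9] w 0.0298 cap [[222, 151, 70, 45, 2221]]
188 [63, 57, 48]; 192 [62, 57, 48]; 196 [83, 86, 87]; 200 [85, 89, 90]; 204 [85, 89, 89]; 208 [83, 82, 75]; 212 [89, 85, 75]; 216 [127, 115, 82]; 220 [125, 113, 81]; 224 [125, 113, 81]; 228 [125, 112, 81]; 232 [125, 112, 81]; 236 [125, 112, 81]; 240 [124, 112, 80]; 244 [124, 112, 80]; 248 [124, 111, 80]; 252 [124, 111, 80]; 256 [124, 111, 80]; 260 [124, 111, 79]; 264 [84, 81, 73]; 268 [84, 81, 73]; 272 [125, 112, 79]; 276 [122, 110, 78]; 280 [122, 109, 78]; 284 [122, 109, 78]; 288 [62, 60, 61]; 320 [123, 110, 80]; 323 [121, 108, 77]; 326 [121, 108, 77]; 329 [122, 108, 77]; 332 [121, 108, 77]; 335 [122, 108, 77]; 338 [122, 108, 77]; 341 [122, 108, 77]; 344 [120, 107, 76]; 347 [151, 128, 80]; 350 [66, 68, 72]; 353 [68, 71, 76]; 356 [105, 86, 49]; 359 [113, 94, 54]; 362 [67, 56, 36]; 365 [63, 52, 34]; 
station(mm):row [(-63, 169), (-54, 187), (-45, 204), (-36, 219), (-27, 234), (-18, 248), (-9, 262), (0, 275), (9, 287), (18, 299), (27, 310), (36, 321), (45, 331), (54, 341), (63, 350)]
```

The jerk shifted the stack 17 mm. I ease back gently, then repeat it.

play_rows --motion '[{"delta_pos": [-2, 0, 0], "turn": 0}, {"delta_pos": [-5, 0, 0], "turn": 0}, {"delta_pos": [-9, 0, 0], "turn": 0}, {"delta_pos": [-14, 0, 0], "turn": 0}, {"delta_pos": [-18, 0, 0], "turn": 0}, {"delta_pos": [-21, 0, 0], "turn": 0}, {"delta_pos": [-23, 0, 0], "turn": 0}, {"delta_pos": [-24, 0, 0], "turn": 0}, {"delta_pos": [-24, 0, 0], "turn": 0}]'

```text
t: 9.07
tcp_pos: [0.6247, -0.0762, 0.0481]
tcp_rot: [-3.142, 0.0, 1.571]
ft_force: [0.8, -0.2, -2.1]
gripper_width: 0.03
gripper_force: 30.0
```

play_rows --motion '[{"delta_pos": [8, 0, 0], "turn": 0}, {"delta_pos": [25, 0, 0], "turn": 0}, {"delta_pos": [31, 0, 0], "turn": 0}, {"delta_pos": [31, 0, 0], "turn": 0}, {"delta_pos": [31, 0, 0], "turn": 0}]'

```text
t: 9.48
tcp_pos: [0.6249, -0.0441, 0.0483]
tcp_rot: [3.141, 0.0, 1.573]
ft_force: [-0.2, 0.5, -2.0]
gripper_width: 0.0299
gripper_force: 30.0
```

```bash
python3 - <<'E'
from bench import robot
from h import *
look(robot)
E
```

```text
9.48 [ 0.6249 -0.0441  0.0483] F [-0.2  0.5 -2. ] w 0.0299 cap [[222, 151, 70, 44, 2117]]
188 [66, 62, 54]; 192 [66, 62, 54]; 196 [190, 188, 168]; 200 [210, 206, 183]; 204 [201, 200, 180]; 208 [204, 203, 181]; 212 [194, 193, 174]; 216 [116, 116, 105]; 220 [86, 90, 90]; 224 [86, 91, 92]; 228 [86, 91, 92]; 232 [85, 85, 79]; 236 [88, 86, 77]; 240 [91, 88, 77]; 244 [124, 112, 82]; 248 [124, 112, 81]; 252 [123, 111, 81]; 256 [123, 111, 80]; 260 [122, 110, 80]; 264 [122, 110, 80]; 268 [122, 110, 79]; 272 [122, 110, 79]; 276 [121, 109, 78]; 280 [121, 109, 78]; 284 [98, 91, 74]; 288 [62, 61, 61]; 320 [122, 109, 79]; 323 [120, 107, 77]; 326 [124, 110, 77]; 329 [80, 76, 70]; 332 [88, 84, 77]; 335 [85, 88, 89]; 338 [84, 89, 92]; 341 [83, 88, 93]; 344 [88, 94, 99]; 347 [88, 93, 98]; 350 [68, 71, 75]; 353 [67, 71, 75]; 356 [104, 85, 49]; 359 [113, 94, 55]; 362 [97, 80, 48]; 365 [61, 50, 34]; 
station(mm):row [(-63, 169), (-54, 187), (-45, 204), (-36, 219), (-27, 234), (-18, 249), (-9, 262), (0, 275), (9, 287), (18, 299), (27, 310), (36, 321), (45, 331), (54, 341), (63, 350)]
```

Nut 1 is out: the weight dropped 0.9 N and its row band is empty. Nuts 2 and 3 are still inside, their front about 15 mm from the mouth. I lift and carry back with low acceleration.

play_rows --motion '[{"delta_pos": [0, 0, -3], "turn": 0}, {"delta_pos": [0, 0, -9], "turn": 0}, {"delta_pos": [0, 0, -18], "turn": 0}, {"delta_pos": [0, 0, -31], "turn": 0}, {"delta_pos": [0, 0, -47], "turn": 0}, {"delta_pos": [0, 0, -64], "turn": 0}, {"delta_pos": [0, 0, -80], "turn": 0}, {"delta_pos": [0, 0, -92], "turn": 0}, {"delta_pos": [0, 0, -99], "turn": 0}, {"delta_pos": [0, 0, -102], "turn": 0}]'

```text
t: 10.37
tcp_pos: [0.6254, -0.0451, 0.1521]
tcp_rot: [3.139, 0.0, 1.571]
ft_force: [1.0, -0.2, -1.7]
gripper_width: 0.0299
gripper_force: 30.0
```

play_rows --motion '[{"delta_pos": [2, -1, 0], "turn": 0}, {"delta_pos": [6, -2, 0], "turn": 0}, {"delta_pos": [12, -4, 0], "turn": 0}, {"delta_pos": [20, -7, 0], "turn": 0}, {"delta_pos": [30, -10, 0], "turn": 0}, {"delta_pos": [42, -14, 0], "turn": 0}, {"delta_pos": [56, -19, 0], "turn": 0}, {"delta_pos": [72, -25, 0], "turn": 0}, {"delta_pos": [90, -31, 0], "turn": 0}, {"delta_pos": [108, -37, 0], "turn": 0}]'

```text
t: 11.2
tcp_pos: [0.5868, 0.0653, 0.1502]
tcp_rot: [-3.142, -0.0, 1.572]
ft_force: [0.4, 0.0, -2.0]
gripper_width: 0.0299
gripper_force: 30.0
```

play_rows --motion '[{"delta_pos": [18, -6, 0], "turn": 0}, {"delta_pos": [36, -12, 0], "turn": 0}, {"delta_pos": [54, -18, 0], "turn": 0}, {"delta_pos": [72, -24, 0], "turn": 0}, {"delta_pos": [90, -31, 0], "turn": 0}, {"delta_pos": [106, -37, 0], "turn": 0}, {"delta_pos": [119, -41, 0], "turn": 0}, {"delta_pos": [128, -44, 0], "turn": 0}, {"delta_pos": [133, -46, 0], "turn": 0}, {"delta_pos": [134, -46, 0], "turn": 0}]'

```text
t: 12.03
tcp_pos: [0.5411, 0.1983, 0.1502]
tcp_rot: [-3.142, -0.0, 1.573]
ft_force: [0.7, 0.1, -2.3]
gripper_width: 0.0299
gripper_force: 30.0
```

play_rows --motion '[{"delta_pos": [0, 0, 0], "turn": -0.5}, {"delta_pos": [0, 0, 0], "turn": -1.5}, {"delta_pos": [0, 0, 0], "turn": -3}, {"delta_pos": [0, 0, 0], "turn": -4.5}, {"delta_pos": [0, 0, 0], "turn": -6}, {"delta_pos": [0, 0, 0], "turn": -7}, {"delta_pos": [0, 0, 0], "turn": -7.5}, {"delta_pos": [0, 0, 0], "turn": -7.5}, {"delta_pos": [0, 0, 0], "turn": -7.5}]'

```text
t: 12.78
tcp_pos: [0.5417, 0.197, 0.1501]
tcp_rot: [-3.142, -0.0, 1.702]
ft_force: [0.5, 0.2, -2.0]
gripper_width: 0.0296
gripper_force: 30.0
```

```bash
python3 - <<'E'
from bench import robot
from h import *
import cv2
o,W=look(robot)
print(np.degrees(o["tcp_rot"]),mv(o["tcp_pos"],o["tcp_rot"][2],[.5412+.13*.005,.2025-.99*.005,.0706]))
T=robot.camera("top");S=robot.camera("side")
im=np.zeros((500,800,3),np.uint8);im[:400,:400]=cv2.resize(T["color"][110:190,285:365,::-1],(400,400),interpolation=cv2.INTER_CUBIC)
im[:384,400:]=W["color"][:,56:456,::-1]
im[400:500,:160]=S["color"][150:250,180:340,::-1]
cv2.imwrite("pics/i.png",im)
E
```

```text
12.78 [0.5417 0.197  0.1501] F [ 0.5  0.2 -2. ] w 0.0296 cap [[221, 151, 71, 44, 2803]]
188 [56, 56, 56]; 192 [57, 56, 57]; 196 [108, 141, 182]; 200 [114, 148, 192]; 204 [114, 148, 191]; 208 [113, 147, 189]; 212 [112, 145, 186]; 216 [113, 147, 187]; 220 [79, 83, 83]; 224 [79, 87, 92]; 228 [79, 86, 92]; 232 [80, 87, 90]; 236 [77, 80, 78]; 240 [83, 82, 77]; 244 [120, 109, 82]; 248 [119, 109, 82]; 252 [119, 108, 81]; 256 [119, 108, 80]; 260 [119, 108, 80]; 264 [118, 107, 79]; 268 [118, 108, 79]; 272 [118, 107, 79]; 276 [118, 107, 78]; 280 [118, 107, 78]; 284 [122, 110, 79]; 288 [62, 63, 64]; 320 [120, 110, 81]; 323 [119, 108, 79]; 326 [120, 109, 79]; 329 [81, 80, 72]; 332 [152, 158, 164]; 335 [156, 163, 171]; 338 [181, 177, 164]; 341 [213, 201, 166]; 344 [213, 201, 167]; 347 [219, 207, 171]; 350 [92, 93, 88]; 353 [70, 75, 78]; 356 [108, 91, 56]; 359 [117, 99, 61]; 362 [117, 98, 60]; 365 [85, 73, 49]; 
station(mm):row [(-63, 170), (-54, 188), (-45, 204), (-36, 220), (-27, 234), (-18, 249), (-9, 262), (0, 275), (9, 287), (18, 299), (27, 310), (36, 320), (45, 330), (54, 340), (63, 350)]
[-1.79998242e+02 -2.46656359e-03  9.74934259e+01] [ 0.5  0.2 79.5]
```

View pics/i.png

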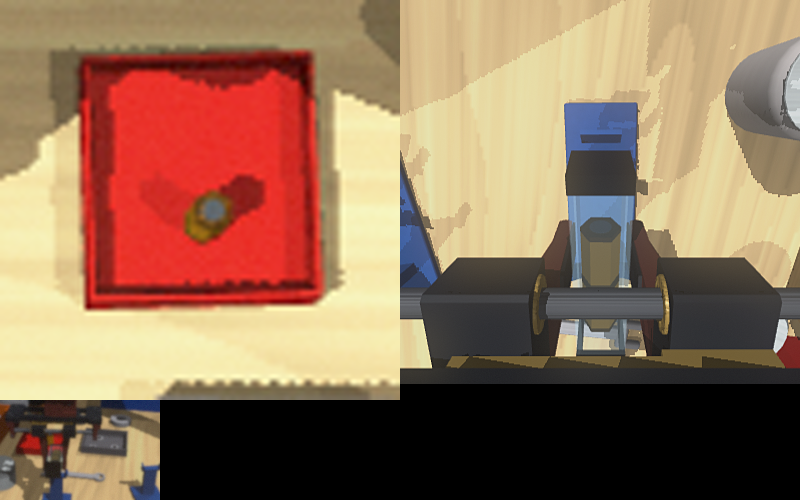

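The top crop shows nut 1 standing in the red tray at crop (208,217). The wrist view shows two nuts still in the tube over the stand. I now lower onto the upper saddle with a light grip, so the tube pivots back to mouth-up.

play_rows --motion '[{"delta_pos": [0, 0, 5], "turn": 0}, {"delta_pos": [0, 0, 13], "turn": 0}, {"delta_pos": [0, 0, 22], "turn": 0}, {"delta_pos": [0, 0, 29], "turn": 0}, {"delta_pos": [0, 0, 34], "turn": 0}, {"delta_pos": [0, 0, 38], "turn": 0}, {"delta_pos": [0, 0, 42], "turn": 0}, {"delta_pos": [0, 0, 46], "turn": 0}, {"delta_pos": [0, 0, 50], "turn": 0}, {"delta_pos": [0, 0, 54], "turn": 0}]' --squeeze 6

```text
t: 13.77
tcp_pos: [0.5419, 0.1974, 0.0961]
tcp_rot: [3.141, -0.0, 1.702]
ft_force: [-0.0, 2.2, -0.3]
gripper_width: 0.0297
gripper_force: 6.0
```

```bash
cat >> h.py <<'E'
def fit(W,o,yaw=None,sg=.015):
    """cap-top width (px) against pitch for current heading; returns table"""
    y=o["tcp_rot"][2];h=-np.array([np.cos(y),np.sin(y),0]);l=np.array([-h[1],h[0],0]);r=[]
    for th in(25,20,15,10,5,0,-5,-10):
        a=np.radians(th);u=h*np.cos(a)+[0,0,np.sin(a)];n=-h*np.sin(a)+[0,0,np.cos(a)];M=o["tcp_pos"]+[0,0,.001]+sg*u
        q=[proj(W,M-.063*u+.015*n+l*s) for s in(-.015,.015)];r.append((th,round(abs(q[0][0]-q[1][0]),1),round(q[0][1],1),round(proj(W,M-.059*u+.015*n)[1],1)))
    return r
E
python3 - <<'E'
from bench import robot
from h import *
o=robot.observe();W=robot.camera("wrist");print(o["tcp_pos"],o["ft_force"],o["gripper_width"],capwidth(W),fit(W,o))
g=W["color"][:,252:266].mean((1,2));print([(r,int(g[r])) for r in range(140,290,4)])
E
```

```text
[0.5419219  0.1974016  0.09606162] [-0.01044699  2.15234796 -0.34034527] 0.029729907486034733 [[224, 149, 72, 36, 1721]] [(25, np.float64(56.5), np.float64(154.5), np.float64(161.8)), (20, np.float64(58.1), np.float64(155.0), np.float64(162.7)), (15, np.float64(59.7), np.float64(156.4), np.float64(164.3)), (10, np.float64(61.4), np.float64(158.6), np.float64(166.7)), (5, np.float64(63.1), np.float64(161.7), np.float64(170.0)), (0, np.float64(64.8), np.float64(165.7), np.float64(174.1)), (-5, np.float64(66.5), np.float64(170.7), np.float64(179.1)), (-10, np.float64(68.2), np.float64(176.7), np.float64(184.9))]
[(140, 105), (144, 58), (148, 63), (152, 66), (156, 50), (160, 56), (164, 56), (168, 56), (172, 56), (176, 56), (180, 143), (184, 122), (188, 133), (192, 133), (196, 133), (200, 133), (204, 132), (208, 148), (212, 153), (216, 153), (220, 87), (224, 86), (228, 84), (232, 84), (236, 95), (240, 105), (244, 105), (248, 104), (252, 104), (256, 104), (260, 103), (264, 103), (268, 103), (272, 102), (276, 102), (280, 102), (284, 102), (288, 62)]
```

play_rows --motion '[{"delta_pos": [0, 0, 4], "turn": 0}, {"delta_pos": [0, 0, 8], "turn": 0}, {"delta_pos": [0, 0, 12], "turn": 0}, {"delta_pos": [0, 0, 15], "turn": 0}, {"delta_pos": [0, 0, 18], "turn": 0}, {"delta_pos": [0, 0, 20.5], "turn": 0}, {"delta_pos": [0, 0, 22], "turn": 0}, {"delta_pos": [0, 0, 23], "turn": 0}, {"delta_pos": [0, 0, 23], "turn": 0}]'

```text
t: 14.57
tcp_pos: [0.542, 0.1977, 0.0735]
tcp_rot: [3.141, -0.001, 1.702]
ft_force: [0.3, 0.6, 2.4]
gripper_width: 0.0298
gripper_force: 6.0
```

```bash
cat >> h.py <<'E'
def q(robot):
    o=robot.observe();W=robot.camera("wrist");print(o["t"],o["tcp_pos"],np.round(o["ft_force"],1),o["gripper_width"],capwidth(W))
    g=W["color"][:,252:266].mean((1,2));print([(r,int(g[r])) for r in list(range(136,290,3))])
    return o,W
E
python3 - <<'E'
from bench import robot
from h import *
q(robot)
E
```

```text
14.5667 [0.54200916 0.19771483 0.07354477] [0.3 0.6 2.4] 0.029765640547737015 [[233, 148, 53, 21, 782]]
[(136, 97), (139, 96), (142, 104), (145, 104), (148, 56), (151, 66), (154, 66), (157, 66), (160, 66), (163, 66), (166, 65), (169, 76), (172, 108), (175, 106), (178, 106), (181, 106), (184, 107), (187, 106), (190, 107), (193, 107), (196, 108), (199, 108), (202, 108), (205, 108), (208, 108), (211, 108), (214, 108), (217, 109), (220, 103), (223, 87), (226, 88), (229, 88), (232, 108), (235, 109), (238, 109), (241, 110), (244, 110), (247, 110), (250, 109), (253, 109), (256, 109), (259, 109), (262, 109), (265, 109), (268, 109), (271, 109), (274, 108), (277, 108), (280, 108), (283, 108), (286, 113), (289, 64)]
```

play_rows --motion '[{"delta_pos": [1.5, 0, 0.4], "turn": 0}, {"delta_pos": [3, 0, 1.1], "turn": 0}, {"delta_pos": [4.3, 0, 1.8], "turn": 0}, {"delta_pos": [5, 0, 2.3], "turn": 0}, {"delta_pos": [5, 0, 2.3], "turn": 0}, {"delta_pos": [5, 0, 2.3], "turn": 0}]'

```text
t: 15.12
tcp_pos: [0.5414, 0.202, 0.071]
tcp_rot: [3.141, 0.0, 1.702]
ft_force: [0.5, -0.3, 5.0]
gripper_width: 0.0301
gripper_force: 6.0
```

```bash
python3 - <<'E'
from bench import robot
from h import *
q(robot)
E
```

```text
15.1167 [0.54136435 0.20198361 0.07103905] [ 0.5 -0.3  5. ] 0.030078111547797208 [[239, 151, 47, 19, 739]]
[(136, 97), (139, 96), (142, 97), (145, 96), (148, 97), (151, 62), (154, 66), (157, 65), (160, 66), (163, 66), (166, 66), (169, 76), (172, 101), (175, 105), (178, 105), (181, 106), (184, 106), (187, 106), (190, 106), (193, 107), (196, 107), (199, 107), (202, 108), (205, 107), (208, 107), (211, 107), (214, 108), (217, 108), (220, 109), (223, 86), (226, 87), (229, 87), (232, 89), (235, 109), (238, 109), (241, 109), (244, 109), (247, 109), (250, 109), (253, 108), (256, 109), (259, 108), (262, 108), (265, 108), (268, 108), (271, 108), (274, 108), (277, 107), (280, 108), (283, 108), (286, 112), (289, 64)]
```

Seated, with light contact. Releasing and retreating.

play_rows --motion '[{"delta_pos": [0, 0, 0], "turn": 0}, {"delta_pos": [0, 0, 0], "turn": 0}, {"delta_pos": [0, 0, 0], "turn": 0}, {"delta_pos": [0, 0, 0], "turn": 0}, {"delta_pos": [0, 0, 0], "turn": 0}, {"delta_pos": [0, 0, 0], "turn": 0}, {"delta_pos": [0, 0, 0], "turn": 0}, {"delta_pos": [0, 0, 0], "turn": 0}, {"delta_pos": [0, 0, 0], "turn": 0}]' --gripper 0

```text
t: 15.92
tcp_pos: [0.541, 0.202, 0.0708]
tcp_rot: [-3.142, 0.0, 1.702]
ft_force: [0.3, 0.2, -1.0]
gripper_width: 0.0856
gripper_force: 0.0
```

play_rows --motion '[{"delta_pos": [0, 0, -10], "turn": 0}, {"delta_pos": [0, 0, -30], "turn": 0}, {"delta_pos": [0, 0, -60], "turn": 0}, {"delta_pos": [0, 0, -90], "turn": 0}, {"delta_pos": [-20, -20, -120], "turn": 0}, {"delta_pos": [-40, -50, -140], "turn": 0}, {"delta_pos": [-60, -85, -150], "turn": 0}, {"delta_pos": [-80, -120, -150], "turn": 0}, {"delta_pos": [-95, -150, -150], "turn": 0}, {"delta_pos": [-95, -150, -150], "turn": 0}]'

```text
t: 16.75
tcp_pos: [0.3999, 0.0846, 0.2211]
tcp_rot: [-3.139, 0.004, 1.7]
ft_force: [0.5, -0.4, -0.2]
gripper_width: 0.0878
gripper_force: 0.0
```

```bash
python3 - <<'E'
from bench import robot
import cv2,numpy as np,pickle
d=pickle.load(open("c0.pkl","rb"))
S=robot.camera("side")["color"];T=robot.camera("top")["color"]
im=np.zeros((600,790,3),np.uint8)
f=lambda a,s:cv2.resize(a[:,:,::-1],None,fx=s,fy=s,interpolation=cv2.INTER_CUBIC)
def put(a,y,x): im[y:y+a.shape[0],x:x+a.shape[1]]=a
put(f(d["side"]["color"][205:300,210:260],4),0,0);put(f(S[205:300,210:260],4),0,205)
put(f(d["top"]["color"][155:205,165:245],4.5),0,415);put(f(T[155:205,165:245],4.5),230,415)
put(f(T[90:235,130:420],1),455,415);put(f(S[150:240,130:310],2),390,0)
cv2.imwrite("pics/j.png",im);print(robot.observe()["t"])
E
```

```text
16.85
```

View pics/j.png

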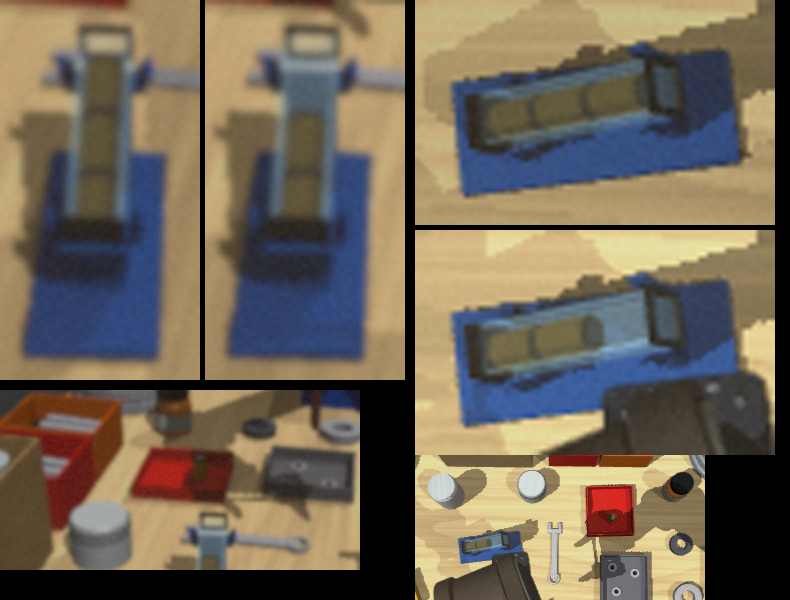

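The before and after crops match. The tube is home on the stand (cap and mouth at the same pixels) with two nuts inside, one nut is in the red tray, and the other goods are unmoved.

```bash
python3 -c "
from bench import robot
print(robot.finish_job())"
```

```text
the job is handed in; nothing more can be done
None
```

I handed the job in at about 17 s: one nut is standing upright in the red tray, the tube is back on its stand mouth up with the other two nuts inside, and the other goods show no movement in the final pictures.

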